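# Right the toppled glue bottle and press its stopper pin home

## Robot

A 6-joint arm with a two-finger parallel gripper is mounted at the origin on the work surface; the furniture and walls round the work are solid. World frame = base frame: x ahead of the robot, y to its left, z up, the work surface at z = 0. Lengths are in m, angles in degrees, forces in N, time in s.
With the tool pointing down it reaches from about 0.4 to 0.825 m from the base axis. Payload 7 kg.
Tool frame: the origin (TCP) lies midway between the tips of the shut fingers; the grasp point (between the pads) lies 19 mm behind it; z points along the fingers, y is the line along which they close (so a half turn about z gives the same grasp; the last joint's range is limited). The gripper opens to 88 mm and grips with 3 to 60 N. Pads are 19 mm wide; open, the fingers measure 130 mm over their backs; the gripper's body (78 mm by 193 mm) begins 47 mm behind the grasp point.
Start: joints at [-58.551, 20.546, 0.682, 0, -70.136, -16.507], TCP at [0.174, -0.652, 0.227] pointing down, gripper open.
Joint ranges: [-176.03, 176.03], [-82.01, 121.73], [-58.28, 71.71], [-173.87, 95.51], [-174.79, -0.11], [-173.66, 173.66]. Speed limits (degrees/s): [136.94, 136.94, 172.46, 180, 180, 180].

## Interface

Orientations are given as [roll, pitch, yaw] about the fixed x, y, z axes, in that order (R = Rz(yaw) Ry(pitch) Rx(roll)).
In Python, from plant import ctrl gives the robot as it stands. The module is installed in compiled form; this text tells all that it offers.
- The arm moves only by the tool send_rows, never from a script. Its argument "plan" is a list that holds one entry, the list of rows, each a list of 6 numbers: the shift along the tool's x, y, z in cm, then the turn, a rotation vector about the tool's x, y, z in degrees. A call has 1 to 8 rows; each row is the pose to reach, as a shift and turn from the pose commanded when the call began, along the tool's axes at that moment; what a row does not reach only later rows make up. A row lasts 1/12 s, in which the tool goes at most 41.7 mm and 7.16 degrees, less where a joint would pass 70% of its speed; a pose out of reach is approached as far as the arm can. A call with a gripper value outside its range is refused whole. "fingers" is the opening, from 0 (shut) to 1 (fully open), set as the call begins (left out, the last holds). The fingers move at their own pace and stop on an object; the grip force is fixed at half the most. Time passes only in rows, so rows that repeat a pose let the fingers close. It gives the time, the measured TCP pose, the force, the opening and the grip force at its end, in the units of the state.
- ctrl.get_obs(): the state, without advancing time (a new reading comes with each control period).
- ctrl.snapshot(name): name is "side" or "top"; returns a dict with "img" (480x640x3 uint8, red, green, blue), "K" (3x3 intrinsics, pixels), "k1" (the pictures are not rectified: a ray, as slopes to the right and down, at radius r is drawn at 1 + k1 r^2 times it, then the intrinsics apply), "pose" (4x4, takes a point from camera to world coordinates). Camera axes: x right, y down, z forward; pixel columns grow to the right and rows downward; lengths in m; the calibration is good to about 2 mm. A picture is of the moment at which its call begins. There is no depth.
- ctrl.close_job(): hands the job in; it is judged then, once.
The state is a dict: "clock": time; "joint_pos": joint angles; "qvel": joint speeds; "tau": joint torques, N m; "tool_pos": TCP position; "orientation": TCP orientation; "force": force on the tool from outside, world axes, zero at the start; "moment": the same for the moment, N m; "opening": finger opening in m; "gripper_force": force on a finger pad.
Only numpy, scipy, OpenCV 4.12 (cv2) and the standard library are available. Lean on these libraries where they do the work, as an engineer would, in place of code of your own. Each camera call takes 0.05 s, during which the arm holds its last target. There are 200 camera calls.

## Task

The grey-capped squeeze bottle of glue has been knocked over in the drip tray and its spout is open. Stand it upright again in the open part of the tray without knocking over or shoving the things that stand round it, then fetch its stopper pin (the short steel pin with the turned wooden knob) from the drilled tool block and push it down into the spout until the knob sits fully home on the rim; leave the other two tools standing in the block.

Things in the scene. Friction and masses are not known exactly. Their poses are not given: they have to be found in the camera images.
- tray: fixed sheet-metal drip tray, 280 x 340 x 22 mm (its x, y, z); things stand on its floor, 3 mm above its origin at the centre of its underside. x points away from the robot, y to its left at yaw 0. Three tall neighbours stand in a row at y = 118 mm, two low ones at x = 98 mm (y -20 and -120); the open part (x -125 to 60 mm, y -155 to 70 mm) is the squeeze bottle's place.
- spout_bottle: white squeeze bottle, 0.27 to 0.43 kg, lying on a side, spout pointing any way. Origin on its axis 80 mm from the base, z from base to spout. From the base: square body 54 x 54 mm to 70 mm, shoulder to 88, round grey cap 32 mm across to 120, spout 25 to 19 mm across to 166. Gripped gently (4 N) by the cap it turns between the pads, so it hangs upright when lifted and can be set on its base.
- bottle_base (a point): centre of the bottle's flat base, 80 mm below its origin; axes as the bottle's
- cap_mid (a point): middle of the grey cap, on the bottle's axis, 106 mm from its base; axes as the bottle's. 30 mm above the bench while the bottle lies
- spout_mouth (a point): centre of the spout's open rim, 166 mm from the bottle's base; z points out of the spout. Bore 12 mm across, 46 mm deep. A rubber lip seal about 10 mm below the rim lets the pin in only under a push of about 3 to 6 N and then grips it where it is.
- stopper_pin: stopper pin, 35 g, 64.5 mm long, standing knob up in one of the three holes of the tool block. Steel shank 8 mm across, 42 mm long, round-nosed; turned wooden knob 23 mm across from z = 42 to 64.5 mm. Origin at the tip, z runs from the tip to the knob.
- pin_seat (a point): centre of the flat underside of the pin's knob, 42 mm from the tip, which comes to rest on the spout's rim; axes as the pin's
- tool_block: fixed wooden block, 55 x 150 x 45 mm (x, y, z of its own frame), with three holes in a row along its y at y = -50, 0 and 50 mm, 9.5 mm across and 25 mm deep. Origin at the centre of its underside. Pin and tools stand on the bottoms of the holes, 20 mm above the origin.
- awl: awl with a dark wooden handle (25 mm across) standing in another hole of the block, top 116 mm above the bench. Origin at its tip, z up to the handle.
- punch: dark steel centre punch (12 mm across) standing in another hole of the block, top 107 mm above the bench. Origin at its tip, z up to its head.
- stoppered_bottle: neighbour: a squeeze bottle of the same make that stands upright with its stopper pin already home (189 mm tall with the knob). Origin at the centre of its base, z up.
- glue_bottle: neighbour: yellowish glue bottle with a closed pointed cap, 61 mm across, 184 mm tall, upright. Origin at the centre of its base, z up.
- spray_can: neighbour: dark spray can, 53 mm across, 196 mm tall, upright. Origin at the centre of its base, z up.
- spool: neighbour: wire spool standing on its flange, 62 mm across, 45 mm tall. Origin at the centre of its base, z up.
- wax_tin: neighbour: flat round tin, 70 mm across, 30 mm tall. Origin at the centre of its base, z up.
Things that resemble listed ones, but are neither listed nor needed, are in the scene too. Of the things shaped like the awl, the wooden one is meant.

How it is judged:
By the outcome, as a careful person would: the job done as asked, in the order asked, and still so for the second after the job is handed in, with the robot touching nothing.
It also fails if it takes over 72 s, if anything falls off the work surface, if the arm or the gripper's body presses on something with over 40 N, if the wrist force passes 120 N, or if a joint passes its speed limit or range.

## Working session

There is one attempt and no reset: what is moved stays moved. The work goes in short steps, Python scripts to look and compute and a tool call to move; the robot and the scene stay as the last step left them, time stands still between calls to the robot, and variables do not carry over. Pictures are saved under pics/ and viewed, at most 10 in all, crops included, and the job is handed in when it is done.

Besides the shell and the picture viewer there is one more tool, called after "Call:" as name([rows], argument=value, ...), one row to a line, values as JSON. send_rows: Moves the arm, as the interface text tells. Its arguments: {"type":"object","properties":{"plan":{"type":"array","items":{"type":"array","items":{"type":"array","items":{"type":"number"}}}},"fingers":{"type":"number"}},"required":["plan"]}

```bash
mkdir -p pics; cat > h.py <<'E'
import numpy as np, cv2
from scipy.spatial.transform import Rotation as R
from plant import ctrl
def snap(n,f=None):
    s=ctrl.snapshot(n)
    if f: cv2.imwrite('pics/'+f,s['img'][:,:,::-1])
    return s
def ray(s,u,v):
    K=s['K'];d=np.array([(u-K[0,2])/K[0,0],(v-K[1,2])/K[1,1]]);x=d.copy()
    for _ in range(30): x=d/(1+s['k1']*(x@x))
    P=np.array(s['pose']);r=P[:3,:3]@np.array([x[0],x[1],1]);return P[:3,3],r/np.linalg.norm(r)
def onz(s,u,v,z):
    o,r=ray(s,u,v);return o+r*(z-o[2])/r[2]
def proj(s,p):
    P=np.array(s['pose']);c=P[:3,:3].T@(np.array(p)-P[:3,3]);x=c[:2]/c[2];x=x*(1+s['k1']*(x@x));K=s['K']
    return K[0,0]*x[0]+K[0,2],K[1,1]*x[1]+K[1,2]
def tri(s1,a,s2,b):
    o1,r1=ray(s1,*a);o2,r2=ray(s2,*b);t=np.linalg.lstsq(np.c_[r1,-r2],o2-o1,rcond=None)[0]
    p,q=o1+t[0]*r1,o2+t[1]*r2;return (p+q)/2,np.linalg.norm(p-q)
def rel(p,Rt=None):
    "shift (cm, tool axes) and rotvec (deg) from current commanded~measured pose to target"
    o=ctrl.get_obs();R0=R.from_euler('xyz',o['orientation'],degrees=True)
    t=R0.inv().apply(np.array(p)-o['tool_pos'])*100
    w=(R0.inv()*Rt).as_rotvec(degrees=True) if Rt is not None else np.zeros(3)
    return np.round(t,2),np.round(w,2)
E
python3 - <<'E'
from h import *
np.set_printoptions(precision=4,suppress=True)
for n in('top','side'):
    s=snap(n,n+'0.png');print(n,s['K'],s['k1'],s['pose'])
print(ctrl.get_obs())
E
```

```text
top [[469.7634   0.     325.6592]
 [  0.     469.7634 238.0135]
 [  0.       0.       1.    ]] -0.08832108707541018 [[ 0.0156 -0.9865  0.1633  0.3209]
 [-0.9998 -0.0176 -0.0111 -0.2185]
 [ 0.0138 -0.1631 -0.9865  1.062 ]
 [ 0.      0.      0.      1.    ]]
side [[439.3146   0.     322.7082]
 [  0.     439.3146 246.6106]
 [  0.       0.       1.    ]] 0.030240207986667402 [[ 0.9702 -0.0997  0.2209  0.3221]
 [-0.2422 -0.4298  0.8699 -1.0058]
 [ 0.0082 -0.8974 -0.4411  0.4765]
 [ 0.      0.      0.      1.    ]]
{'clock': 0.1, 'joint_pos': array([-58.55  ,  20.5861,   0.6408,  -0.016 , -70.1363, -16.5102]), 'qvel': array([-0.013 , -0.0528, -0.0204,  0.0798,  0.0228, -0.0351]), 'tau': array([ -0.0007, -58.4161,  29.3753,   7.0155,   0.0101,  -0.0001]), 'tool_pos': array([ 0.1739, -0.6518,  0.2257]), 'orientation': array([ 179.9175,   -0.0088, -165.0657]), 'force': array([-0.0316,  0.1217, -0.3104]), 'moment': array([0.0569, 0.0025, 0.0534]), 'gripper_force': 0.0, 'opening': 0.0876657127025758}
```

View pics/top0.png

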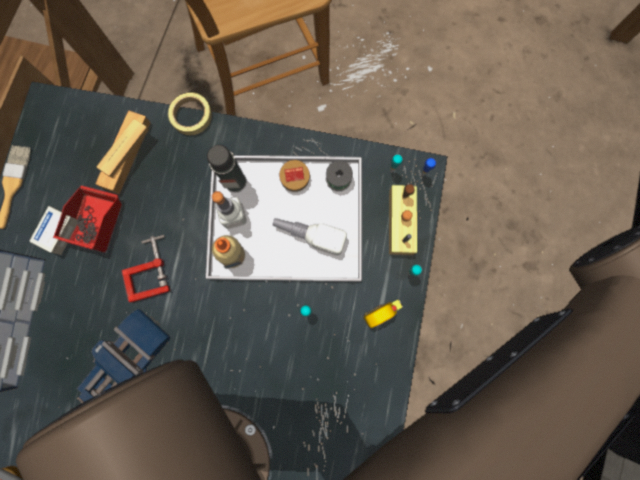

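View pics/side0.png

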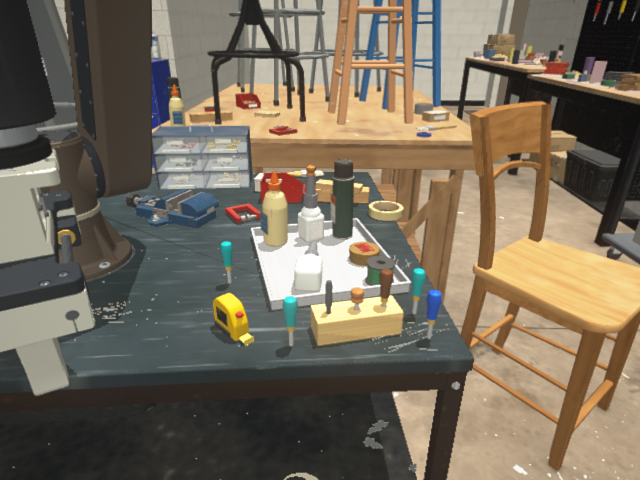

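The top view shows the bottle lying in the tray, spout at about (276,222) and body centre at about (328,237). The block is at (404,220), with the punch at (406,238), the pin in the middle (407,215) and the awl at (409,190). I'll zoom in on that area.

```bash
python3 - <<'E'
from h import *
a=cv2.imread('pics/top0.png')[145:290,200:435]
b=cv2.imread('pics/side0.png')[140:350,235:465]
cv2.imwrite('pics/c.png',np.vstack([cv2.resize(a,None,fx=3.4,fy=3.4,interpolation=cv2.INTER_CUBIC)]))
s=ctrl.snapshot('top')
for c in [(212,158),(361,157),(361,280),(207,278)]: print('tray',onz(s,*c,.022))
hsv=cv2.cvtColor(s['img'],cv2.COLOR_RGB2HSV)
m=np.zeros((480,640),np.uint8);m[205:260,262:355]=1
g=((hsv[:,:,2]<185)&(m>0)).astype(np.uint8)
n,l,st,ce=cv2.connectedComponentsWithStats(g)
for i in range(1,n):
    if st[i,4]>40:
        pts=np.argwhere(l==i)[:,::-1].astype(np.float32);print(st[i],ce[i],cv2.minAreaRect(pts))
E
```

```text
tray [0.67641747 0.03639783 0.022     ]
tray [ 0.68495866 -0.30918858  0.022     ]
tray [ 0.40011444 -0.30996248  0.022     ]
tray [0.39839393 0.03172533 0.022     ]
[273 218  76  42 759] [305.60606061 236.33201581] ((308.9589538574219, 237.12013244628906), (77.87765502929688, 22.273839950561523), 18.853158950805664)
```

View pics/c.png

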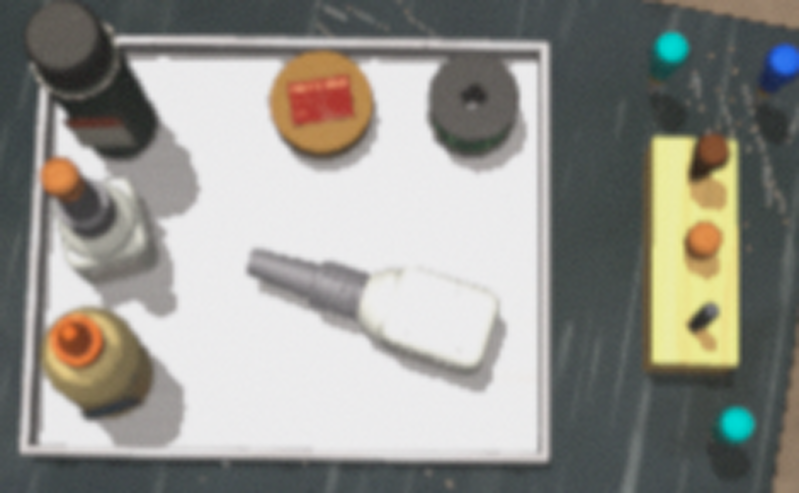

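The crop matches the first reading: spout tip at about (273,222), base centre at about (343,242) and cap middle at about (300,230). The free spout points towards the three tall neighbours.

```bash
python3 - <<'E'
from h import *
np.set_printoptions(precision=4,suppress=True)
s=snap('top');t=snap('side')
C=lambda x,y:(200+x/3.4,145+y/3.4)
T=onz(s,*C(249,262),.030);B=onz(s,*C(490,328),.030);c1=onz(s,*C(315,280),.030);c2=onz(s,*C(364,296),.030)
print('T',T,'B',B,np.linalg.norm(T-B),'cap',c1,c2)
d=(T-B)/np.linalg.norm(T-B);print('yaw',np.degrees(np.arctan2(d[1],d[0])),'capmid from T',T-d*.060,'B',B+d*.106)
print('stop knob',onz(s,*C(60,178),.185),'glue',onz(s,*C(78,335),.184),'can',onz(s,*C(62,30),.196))
print('tape',onz(s,382,316,.03))
hs=cv2.cvtColor(s['img'],cv2.COLOR_RGB2HSV);
print('pin knob',onz(s,*C(704,240),.0845), 'awl',onz(s,*C(713,148),.116),'punch',onz(s,*C(711,311),.107))
for c in [(651,138),(739,139),(738,367),(650,366)]: print('blk',onz(s,*C(*c),.045))
for p in [T,B]: print('side proj',proj(t,p))
print(tri(s,C(704,240),t,(357.5,294)))
E
```

```text
T [ 0.5258 -0.1122  0.03  ] B [ 0.4846 -0.2713  0.03  ] 0.1643489375517311 cap [ 0.5145 -0.156   0.03  ] [ 0.5044 -0.1884  0.03  ]
yaw 75.49496430996294 capmid from T [ 0.5108 -0.1703  0.03  ] B [ 0.5112 -0.1687  0.03  ]
stop knob [ 0.5416 -0.0193  0.185 ] glue [ 0.4522 -0.0341  0.184 ] can [ 0.6256 -0.0179  0.196 ]
tape [ 0.3217 -0.3555  0.03  ]
pin knob [ 0.5344 -0.4027  0.0845] awl [ 0.5855 -0.4032  0.116 ] punch [ 0.4853 -0.4021  0.107 ]
blk [ 0.6112 -0.3759  0.045 ]
blk [ 0.6119 -0.4345  0.045 ]
blk [ 0.4596 -0.4312  0.045 ]
blk [ 0.4593 -0.374   0.045 ]
side proj (np.float64(313.01130441203344), np.float64(245.06314962066938))
side proj (np.float64(310.661259276897), np.float64(281.3344544702335))
(array([ 0.5365, -0.4045,  0.075 ]), np.float64(0.0001748889692620898))
```

```bash
cat > go.py <<'E'
import sys
from h import *
# x y z tilt-from-down-about-tool-y yaw
a=list(map(float,sys.argv[1:]))
Rt=R.from_euler('xyz',[180,0,a[4]],degrees=True)*R.from_rotvec([0,a[3],0],degrees=True)
print(*rel(a[:3],Rt)); o=ctrl.get_obs();print(o['clock'],o['tool_pos'],o['joint_pos'].round(1),o['opening'],o['gripper_force'],o['force'].round(1))
E
python3 go.py .511 -.168 .226 0 -104.5
```

```text
[-4.504e+01  3.807e+01  4.000e-02] [ 5.000e-02  2.000e-02 -6.056e+01]
0.25 [ 0.17392175 -0.65196235  0.2260981 ] [-58.6  20.6   0.7  -0.  -70.1 -16.5] 0.08766184528361332 0.0 [ 0.8 -0.4 -0.6]
```

Call:
send_rows([
  [[-45, 38.1, 0, 0, 0, -60.5], [-45, 38.1, 0, 0, 0, -60.5], [-45, 38.1, 0, 0, 0, -60.5], [-45, 38.1, 0, 0, 0, -60.5], [-45, 38.1, 0, 0, 0, -60.5], [-45, 38.1, 0, 0, 0, -60.5], [-45, 38.1, 0, 0, 0, -60.5], [-45, 38.1, 0, 0, 0, -60.5]],
], fingers=1)

```text
clock: 0.92
tool_pos: [0.3649, -0.3767, 0.2268]
orientation: [-180.0, -0.0, -107.4]
force: [0.2, -0.0, -0.1]
opening: 0.0875
gripper_force: 0.0
```

```bash
python3 go.py .511 -.168 .226 0 -104.5
```

```text
[-24.28  -7.69   0.08] [-0.03 -0.01 -2.92]
0.9167 [ 0.36494317 -0.37667857  0.22679365] [-24.5   6.3 -18.2   0.  -65.5   7. ] 0.08754726577769109 0.0 [ 0.2 -0.  -0.1]
```

Call:
send_rows([
  [[-24.2, -7.6, 0, 0, 0, -2.9], [-24.2, -7.6, 0, 0, 0, -2.9], [-24.2, -7.6, 0, 0, 0, -2.9], [-24.2, -7.6, 0, 0, 0, -2.9], [-24.2, -7.6, 0, 0, 0, -2.9], [-24.2, -7.6, 0, 0, 0, -2.9], [-24.2, -7.6, 0, 0, 0, -2.9], [-24.2, -7.6, 0, 0, 0, -2.9]],
])

```text
clock: 1.58
tool_pos: [0.5117, -0.1691, 0.2263]
orientation: [180.0, 0.0, -104.7]
force: [-0.2, -0.8, -1.2]
opening: 0.0877
gripper_force: 0.0
```

```bash
python3 go.py .511 -.168 .015 0 -104.5
```

```text
[-0.09  0.09 21.13] [ 0.02  0.   -0.15]
1.5833 [ 0.51165565 -0.16908297  0.22632236] [  2.6   7.7 -16.5  -0.  -65.7 -17.2] 0.08774636259210143 0.0 [-0.2 -0.8 -1.2]
```

Call:
send_rows([
  [[-0.1, 0.1, 4, 0, 0, 0], [-0.1, 0.1, 8, 0, 0, 0], [-0.1, 0.1, 12, 0, 0, 0], [-0.1, 0.1, 15.5, 0, 0, 0], [-0.1, 0.1, 18.5, 0, 0, 0], [-0.1, 0.1, 20.5, 0, 0, 0], [-0.1, 0.1, 21.1, 0, 0, 0], [-0.1, 0.1, 21.1, 0, 0, 0]],
])

```text
clock: 2.25
tool_pos: [0.5081, -0.1708, 0.0142]
orientation: [179.8, -0.1, -104.9]
force: [-0.6, -1.3, 0.4]
opening: 0.0875
gripper_force: 0.0
```

Call:
send_rows([
  [[0, 0, 0, 0, 0, 0], [0, 0, 0, 0, 0, 0], [0, 0, 0, 0, 0, 0], [0, 0, 0, 0, 0, 0], [0, 0, 0, 0, 0, 0], [0, 0, 0, 0, 0, 0]],
], fingers=0.355)

```text
clock: 2.75
tool_pos: [0.5101, -0.1699, 0.0162]
orientation: [-179.9, 0.0, -104.9]
force: [0.2, -0.5, 0.1]
opening: 0.0532
gripper_force: 0.0
```

```bash
python3 - <<'E'
from h import *
print(ctrl.get_obs())
a=snap('top')['img'][145:290,200:435];b=snap('side')['img'][140:320,235:435]
f=lambda i,w,h:cv2.resize(i,(w,h),interpolation=cv2.INTER_CUBIC)[:,:,::-1]
cv2.imwrite('pics/g1.png',np.hstack([f(a,405,250),f(b,390,250)]))
E
```

```text
{'clock': 2.75, 'joint_pos': array([ 2.47849926e+00,  2.11326075e+01, -3.09434793e+01,  8.28843338e-04,
       -3.78581292e+01, -1.73331907e+01]), 'qvel': array([ 0.02519576,  0.41389955, -0.12197368, -0.05699061,  0.11112789,
       -0.00055185]), 'tau': array([-3.02938046e-02, -4.89969778e+01,  1.92309701e+01,  4.58707675e+00,
        1.20669240e-02,  9.29587550e-04]), 'tool_pos': array([ 0.51008955, -0.16990374,  0.01620196]), 'orientation': array([-1.79937052e+02,  1.91126098e-02, -1.04854027e+02]), 'force': array([ 0.15001729, -0.54522137,  0.09447088]), 'moment': array([0.02880501, 0.05589303, 0.03153431]), 'gripper_force': 0.0, 'opening': 0.05321666201432655}
```

View pics/g1.png

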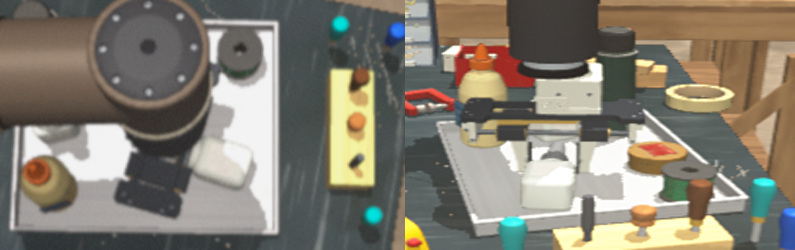

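The top view shows the gripper over the cap, the body still lying beside it, and all the neighbours upright. The fingers have half closed around the cap.

Call:
send_rows([
  [[0, 0, 0, 0, 0, 0], [0, 0, 0, 0, 0, 0], [0, 0, 0, 0, 0, 0], [0, 0, 0, 0, 0, 0], [0, 0, 0, 0, 0, 0], [0, 0, 0, 0, 0, 0]],
], fingers=0.36)

```text
clock: 3.35
tool_pos: [0.5097, -0.1699, 0.0155]
orientation: [180.0, 0.0, -104.9]
force: [-0.1, 0.7, 0.8]
opening: 0.0318
gripper_force: 12.7
```

Call:
send_rows([
  [[0, 0, 0, 0, 0, 0], [0, 0, 0, 0, 0, 0]],
], fingers=0.362)

```text
clock: 3.52
tool_pos: [0.5097, -0.1699, 0.0155]
orientation: [180.0, 0.0, -104.9]
force: [-0.0, 0.6, 1.4]
opening: 0.0317
gripper_force: 9.4
```

Call:
send_rows([
  [[0, 0, 0, 0, 0, 0], [0, 0, 0, 0, 0, 0], [0, 0, 0, 0, 0, 0]],
], fingers=0.3645)

```text
clock: 3.77
tool_pos: [0.5097, -0.1699, 0.0155]
orientation: [180.0, 0.0, -104.9]
force: [-0.4, 0.2, 0.6]
opening: 0.0319
gripper_force: 5.6
```

Call:
send_rows([
  [[-0.13, 0, -0.4, 0, -5, 0], [-0.25, 0, -1.02, 0, -10, 0], [-0.38, 0, -1.85, 0, -15, 0], [-0.5, 0, -2.7, 0, -20, 0], [-0.6, 0, -3.55, 0, -25, 0], [-0.73, 0, -4.5, 0, -30, 0], [-0.83, 0, -5.45, 0, -35, 0], [-0.93, 0, -6.35, 0, -40, 0]],
])

```text
clock: 4.43
tool_pos: [0.5129, -0.1617, 0.0803]
orientation: [-179.8, 40.2, -104.7]
force: [-0.0, -0.7, -1.0]
opening: 0.0317
gripper_force: 0.0
```

```bash
python3 - <<'E'
from h import *
a=snap('top')['img'][145:290,200:435];b=snap('side')['img'][140:320,235:435]
f=lambda i,w,h:cv2.resize(i,(w,h),interpolation=cv2.INTER_CUBIC)[:,:,::-1]
cv2.imwrite('pics/g2.png',np.hstack([f(a,405,250),f(b,390,250)]))
E
python3 go.py .5125 -.157 .151 -60 -104.9
```

```text
[-5.19  0.11 -5.14] [ -0.12 -19.85  -0.19]
4.5333 [ 0.51175317 -0.16358215  0.07828266] [-27.8  27.   -7.5 -41.5 -71.6  32. ] 0.03242152161664897 0.0 [ 0.6  0.2 -1. ]
```

View pics/g2.png

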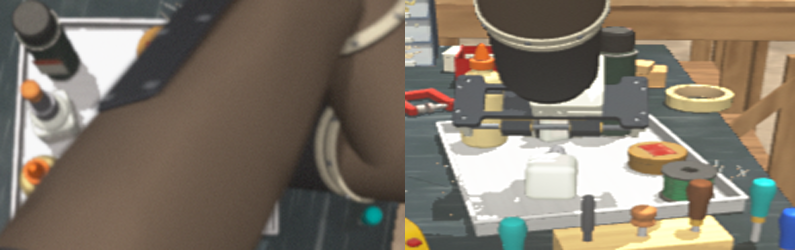

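The side view shows the bottle still lying down; the 5 N grip slipped off the cap. I'll back off, look again and regrip harder.

```bash
python3 go.py .35 -.42 .23 0 -104.7;
```

```text
[ 12.37   8.95 -30.27] [-0.08 40.15 -0.42]
4.5333 [ 0.51175317 -0.16358215  0.07828266] [-27.8  27.   -7.5 -41.5 -71.6  32. ] 0.03242152161664897 0.0 [ 0.6  0.2 -1. ]
```

Call:
send_rows([
  [[1, 0, -3.5, 0, 3, 0], [2.5, 1, -7.5, 0, 8, 0], [4, 2, -11, 0, 14, 0], [5.5, 3, -15, 0, 20, 0], [7, 4.5, -19, 0, 26, 0], [9, 6, -23, 0, 32, 0], [11, 7.5, -27, 0, 37, 0], [12.4, 9, -30.3, 0, 40.2, 0]],
], fingers=1)

```text
clock: 5.2
tool_pos: [0.3591, -0.4084, 0.2277]
orientation: [-179.8, -0.6, -104.7]
force: [-0.6, 0.2, -0.5]
opening: 0.0794
gripper_force: 0.0
```

```bash
python3 - <<'E'
from h import *
a=snap('top','t3.png')['img'][145:290,200:435];b=snap('side','s3.png')['img'][140:320,235:435]
f=lambda i,w,h:cv2.resize(i,(w,h),interpolation=cv2.INTER_CUBIC)[:,:,::-1]
cv2.imwrite('pics/g3.png',np.vstack([f(a,470,290),f(b,470,290)]))
E
python3 go.py .35 -.42 .23 0 -104.7
```

```text
[ 1.2   0.53 -0.06] [-0.31 -0.57 -0.09]
5.3 [ 0.35822524 -0.40975023  0.22929389] [-27.8   7.8 -16.3   0.5 -65.5  12.8] 0.08545939447795446 0.0 [ 0.3  0.4 -0.6]
```

View pics/g3.png

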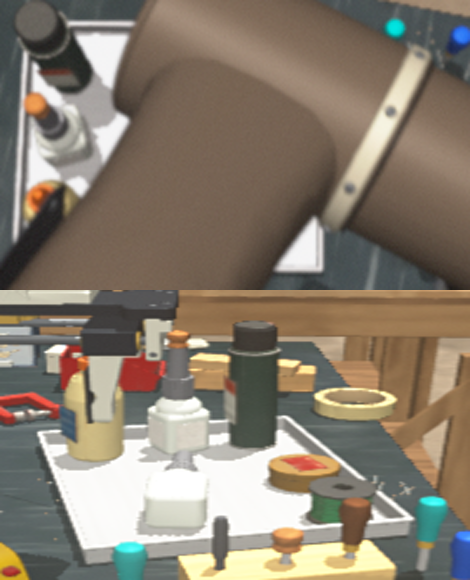

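The side view shows the bottle lying practically where it was, and all the neighbours standing. The base is at about (310,270).

```bash
python3 - <<'E'
from h import *
a=cv2.imread('pics/side0.png');b=cv2.imread('pics/s3.png')
for i in (a,b):
    v=i[225:300,280:340].astype(int);g=((v.max(2)<150)&(v.max(2)>60)).astype(np.uint8)
    n,l,st,ce=cv2.connectedComponentsWithStats(g);print([(st[k].tolist(),ce[k].round(1).tolist()) for k in range(1,n) if st[k,4]>30])
A=a[225:300,280:340].astype(np.float32).mean(2);B=b[225:300,280:340].astype(np.float32).mean(2)
print(cv2.phaseCorrelate(A,B,cv2.createHanningWindow(A.shape[::-1],cv2.CV_32F)))
E
python3 go.py .51 -.169 .226 10 -104.5
```

```text
[([52, 0, 8, 14, 99], [55.9, 6.1]), ([45, 56, 8, 19, 124], [48.5, 65.9])]
[([52, 0, 8, 14, 98], [55.9, 6.0]), ([45, 56, 8, 19, 123], [48.6, 65.9])]
((0.36766546320334825, 0.17495425354010052), 0.5051960343254938)
[-27.15  -8.53   0.1 ] [-0.28  9.42 -0.32]
5.3 [ 0.35822524 -0.40975023  0.22929389] [-27.8   7.8 -16.3   0.5 -65.5  12.8] 0.08545939447795446 0.0 [ 0.3  0.4 -0.6]
```

Call:
send_rows([
  [[-27.1, -8.5, 0, 0, 5.5, 0], [-27.1, -8.5, 0, 0, 5.5, 0], [-27.1, -8.5, 0, 0, 5.5, 0], [-27.1, -8.5, 0, 0, 5.5, 0], [-27.1, -8.5, 0, 0, 5.5, 0], [-27.1, -8.5, 0, 0, 5.5, 0], [-27.1, -8.5, 0, 0, 5.5, 0], [-27.1, -8.5, 0, 0, 5.5, 0]],
])

```text
clock: 5.97
tool_pos: [0.5143, -0.1625, 0.2246]
orientation: [-179.9, -5.7, -104.6]
force: [-0.5, 0.1, 0.4]
opening: 0.0877
gripper_force: 0.0
```

```bash
python3 go.py .5105 -.1705 .0155 6 -104.5
```

```text
[-1.2   0.23 20.9 ] [-0.14  0.33 -0.06]
5.9667 [ 0.51434541 -0.16253186  0.22463773] [  7.2   7.8 -19.4   5.9 -64.9 -24.4] 0.08766081642827163 0.0 [-0.5  0.1  0.4]
```

Call:
send_rows([
  [[-0.6, 0.2, 3, 0, 0.3, 0], [-1.2, 0.2, 7, 0, 0.3, 0], [-1.2, 0.2, 11, 0, 0.3, 0], [-1.2, 0.2, 15, 0, 0.3, 0], [-1.2, 0.2, 18, 0, 0.3, 0], [-1.2, 0.2, 20.2, 0, 0.3, 0], [-1.2, 0.2, 20.9, 0, 0.3, 0], [-1.2, 0.2, 20.9, 0, 0.3, 0]],
])

```text
clock: 6.63
tool_pos: [0.5051, -0.1754, 0.014]
orientation: [179.8, -6.1, -104.8]
force: [0.8, -0.4, 0.4]
opening: 0.0876
gripper_force: 0.0
```

Call:
send_rows([
  [[0, 0, 0, 0, 0, 0], [0, 0, 0, 0, 0, 0], [0, 0, 0, 0, 0, 0], [0, 0, 0, 0, 0, 0], [0, 0, 0, 0, 0, 0], [0, 0, 0, 0, 0, 0], [0, 0, 0, 0, 0, 0], [0, 0, 0, 0, 0, 0]],
], fingers=0.34)

```text
clock: 7.3
tool_pos: [0.5071, -0.1758, 0.0161]
orientation: [-179.9, -6.0, -104.8]
force: [1.8, 0.5, 1.5]
opening: 0.0416
gripper_force: 30.0
```

Call:
send_rows([
  [[0, 0, 0, 0, 0, 0], [0, 0, 0, 0, 0, 0], [0, 0, 0, 0, 0, 0], [0, 0, 0, 0, 0, 0], [0, 0, 0, 0, 0, 0], [0, 0, 0, 0, 0, 0]],
], fingers=0.34)

```text
clock: 7.8
tool_pos: [0.507, -0.1758, 0.016]
orientation: [-179.9, -6.0, -104.8]
force: [2.4, 1.2, 4.7]
opening: 0.0413
gripper_force: 30.0
```

```bash
python3 go.py .5105 -.1705 .0155 6 -104.5
```

```text
[-0.6  -0.2  -0.01] [-0.04  0.02 -0.34]
7.8 [ 0.50702556 -0.17576926  0.01601861] [  5.8  21.1 -35.2   9.6 -36.1 -28.5] 0.041348483020430496 30.01649022102356 [2.4 1.2 4.7]
```

Call:
send_rows([
  [[0, 0, 0, 0, 0, 0], [0, 0, 0, 0, 0, 0], [-0.5, 0, 0, 0, 0, 0], [-1, 0, 0, 0, 0, 0], [-1, 0, 0, 0, 0, 0], [-1, 0, 0, 0, 0, 0]],
], fingers=0.6)

```text
clock: 8.3
tool_pos: [0.5083, -0.1659, 0.0143]
orientation: [179.9, -6.0, -104.8]
force: [-0.3, -0.1, 0.1]
opening: 0.0524
gripper_force: 0.0
```

Call:
send_rows([
  [[0, 0, 0, 0, 0, 0], [0, 0, 0, 0, 0, 0], [0, 0, 0, 0, 0, 0], [0, 0, 0, 0, 0, 0], [0, 0, 0, 0, 0, 0], [0, 0, 0, 0, 0, 0], [0, 0, 0, 0, 0, 0], [0, 0, 0, 0, 0, 0]],
], fingers=0.355)

```text
clock: 8.97
tool_pos: [0.509, -0.1663, 0.0147]
orientation: [-180.0, -6.0, -104.9]
force: [1.9, 0.3, -1.5]
opening: 0.0314
gripper_force: 21.4
```

```bash
python3 - <<'E'
from h import *
a=snap('side')['img'][140:300,250:400]
cv2.imwrite('pics/g4.png',cv2.resize(a,(600,640),interpolation=cv2.INTER_CUBIC)[:600,:,::-1])
E
python3 go.py .5105 -.1705 .0155 6 -104.5
```

```text
[ 0.37 -0.26 -0.04] [ 0.02  0.   -0.35]
9.0167 [ 0.50892846 -0.16631249  0.01468219] [  6.9  21.2 -35.3   9.5 -36.1 -29.5] 0.0315014586557005 21.424439549446106 [ 0.5 -0.7 -0.3]
```

View pics/g4.png

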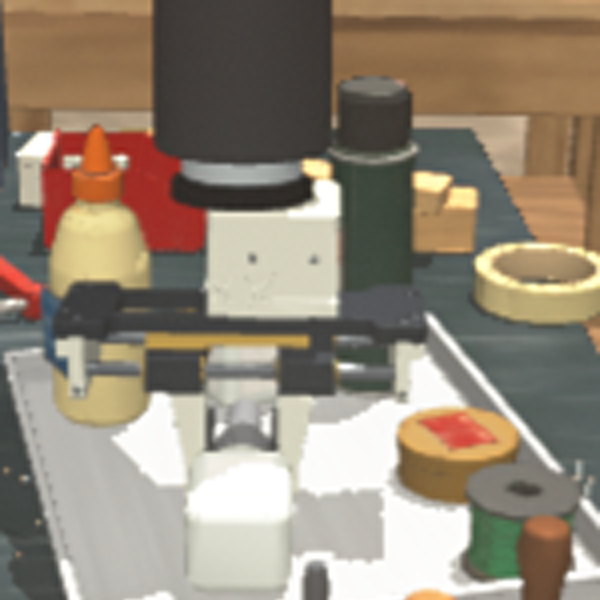

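The view shows the fingers closed on the grey cap at 31.4 mm, with the neighbours clear of the gripper. Now I'll lift and tilt.

Call:
send_rows([
  [[-0.07, 0, -0.6, 0, -5, 0], [-0.12, 0, -1.3, 0, -10, 0], [-0.18, 0, -2.05, 0, -15, 0], [-0.2, 0, -3.1, 0, -20, 0], [-0.2, 0, -4.15, 0, -25, 0], [-0.2, 0, -5.2, 0, -30, 0], [-0.2, 0, -6.3, 0, -35, 0], [-0.2, 0, -7.35, 0, -40, 0]],
])

```text
clock: 9.68
tool_pos: [0.5116, -0.1569, 0.0885]
orientation: [-179.9, 34.3, -104.8]
force: [-0.5, 0.1, -4.2]
opening: 0.031
gripper_force: 20.8
```

```bash
python3 - <<'E'
from h import *
a=snap('side')['img'][120:320,240:440]
cv2.imwrite('pics/g5.png',cv2.resize(a,(500,500),interpolation=cv2.INTER_CUBIC)[:,:,::-1])
E
python3 go.py .50 -.19 .155 -65 -105
```

```text
[-1.06  0.25 -7.36] [ 1.000e-02 -3.044e+01  3.000e-02]
9.7333 [ 0.51099167 -0.15874609  0.08839548] [-23.6  23.5  -9.7 -37.3 -67.7  26.6] 0.0314093111154412 20.80958604812622 [ 2.  -3.6 -4.4]
```

View pics/g5.png

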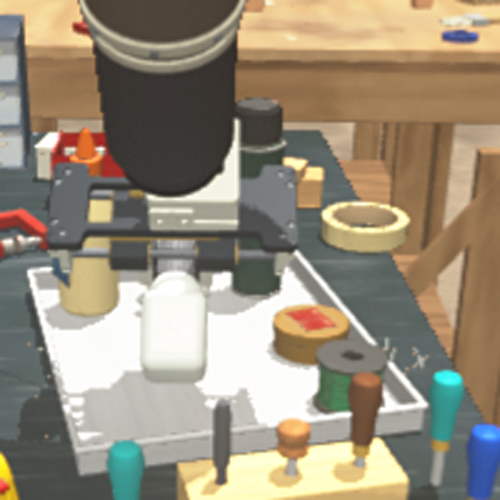

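The bottle is off the floor and turning up with the gripper, and everything else is still standing. I'll keep going, then check its angle.

Call:
send_rows([
  [[-0.1, 0, -0.9, 0, -4, 0], [-0.3, 0, -1.8, 0, -8, 0], [-0.4, 0, -2.7, 0, -12, 0], [-0.5, 0.1, -3.6, 0, -16, 0], [-0.6, 0.1, -4.6, 0, -20, 0], [-0.8, 0.2, -5.6, 0, -24, 0], [-0.9, 0.2, -6.5, 0, -28, 0], [-1.1, 0.2, -7.4, 0, -31, 0]],
])

```text
clock: 10.4
tool_pos: [0.5004, -0.1882, 0.1538]
orientation: [179.6, 65.2, -105.3]
force: [-0.3, 0.8, -4.6]
opening: 0.0314
gripper_force: 20.8
```

```bash
python3 - <<'E'
from h import *
a=snap('side','s6.png')['img'][100:340,220:460]
cv2.imwrite('pics/g6.png',cv2.resize(a,(560,560),interpolation=cv2.INTER_CUBIC)[:,:,::-1])
E
python3 go.py .50 -.19 .155 -65 -105
```

```text
[-0.09 -0.04 -0.14] [ 0.13  0.35 -0.24]
10.45 [ 0.49982568 -0.18902326  0.1536076 ] [-42.1  35.1   2.9 -54.6 -97.4  40.4] 0.03160125526824791 20.77093094587326 [ 0.5 -1.6 -5.3]
```

View pics/g6.png

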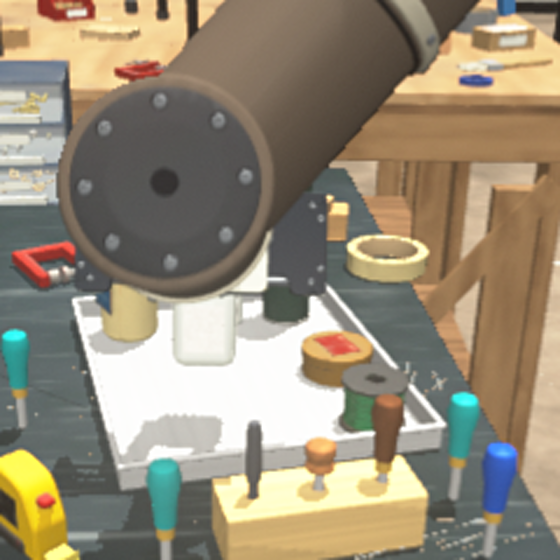

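The side view shows the bottle nearly upright and clear of the tray, held at the cap. Its base edge is at about (308,255). I'll swing the tool heading away from the block and tilt it a bit more.

```bash
python3 go.py .5127 -.169 .156 -75 -155
```

```text
[-1.17 -0.72  1.96] [47.19 -9.15 16.75]
10.45 [ 0.49982568 -0.18902326  0.1536076 ] [-42.1  35.1   2.9 -54.6 -97.4  40.4] 0.03160125526824791 20.77093094587326 [ 0.5 -1.6 -5.3]
```

Call:
send_rows([
  [[-0.15, -0.1, 0.25, 5.9, -1.1, 2.1], [-0.3, -0.2, 0.5, 11.8, -2.3, 4.2], [-0.45, -0.3, 0.75, 17.7, -3.4, 6.3], [-0.6, -0.4, 1, 23.6, -4.6, 8.4], [-0.75, -0.45, 1.2, 29.5, -5.7, 10.5], [-0.9, -0.55, 1.5, 35.4, -6.9, 12.6], [-1, -0.6, 1.7, 41.3, -8, 14.7], [-1.2, -0.7, 2, 47.2, -9.2, 16.8]],
])

```text
clock: 11.12
tool_pos: [0.5129, -0.1667, 0.1564]
orientation: [-178.6, 74.8, -153.9]
force: [-0.3, 0.7, -4.0]
opening: 0.0311
gripper_force: 20.8
```

```bash
python3 go.py .5127 -.169 .156 -75 -155; python3 - <<'E'
from h import *
s=snap('side','s7.png');t=snap('top','t7.png')
v=s['img'][130:290,260:400];print('floor proj of base', proj(s,(.5,-.175,.045)))
g=cv2.cvtColor(v,cv2.COLOR_RGB2HSV)
# bottle column profile: greenish-white vs tray grey
for y in range(190,275,5): print(y,[tuple(s['img'][y,x]) for x in range(285,350,8)] if y%15==10 else '')
print(ctrl.get_obs()['moment'])
E
```

```text
[ 0.07 -0.2  -0.1 ] [-0.26 -0.2   0.3 ]
11.1167 [ 0.51291765 -0.16673938  0.15639461] [-58.5  25.  -29.5 -86.4 -73.8  53.5] 0.031138497921456478 20.808705389499664 [-0.3  0.7 -4. ]
floor proj of base (np.float64(307.85883235148015), np.float64(252.3865578780328))
190 [(np.uint8(101), np.uint8(60), np.uint8(56)), (np.uint8(65), np.uint8(63), np.uint8(61)), (np.uint8(116), np.uint8(101), np.uint8(73)), (np.uint8(117), np.uint8(116), np.uint8(112)), (np.uint8(212), np.uint8(161), np.uint8(105)), (np.uint8(212), np.uint8(164), np.uint8(108)), (np.uint8(66), np.uint8(68), np.uint8(56)), (np.uint8(68), np.uint8(76), np.uint8(64)), (np.uint8(66), np.uint8(73), np.uint8(60))]
195 
200 
205 [(np.uint8(73), np.uint8(72), np.uint8(68)), (np.uint8(65), np.uint8(66), np.uint8(63)), (np.uint8(67), np.uint8(65), np.uint8(63)), (np.uint8(184), np.uint8(182), np.uint8(163)), (np.uint8(179), np.uint8(176), np.uint8(159)), (np.uint8(86), np.uint8(94), np.uint8(91)), (np.uint8(157), np.uint8(145), np.uint8(130)), (np.uint8(68), np.uint8(77), np.uint8(65)), (np.uint8(67), np.uint8(72), np.uint8(62))]
210
[... 1069 characters left out ...]
 np.uint8(252), np.uint8(250)), (np.uint8(252), np.uint8(252), np.uint8(251)), (np.uint8(252), np.uint8(252), np.uint8(250)), (np.uint8(252), np.uint8(251), np.uint8(249)), (np.uint8(166), np.uint8(152), np.uint8(134))]
255 
260 
265 [(np.uint8(252), np.uint8(252), np.uint8(250)), (np.uint8(252), np.uint8(252), np.uint8(250)), (np.uint8(254), np.uint8(253), np.uint8(252)), (np.uint8(252), np.uint8(252), np.uint8(250)), (np.uint8(252), np.uint8(251), np.uint8(250)), (np.uint8(252), np.uint8(251), np.uint8(250)), (np.uint8(253), np.uint8(252), np.uint8(251)), (np.uint8(252), np.uint8(252), np.uint8(250)), (np.uint8(254), np.uint8(253), np.uint8(252))]
270 
[-1.97071175  4.25462329  0.04400226]
```

Call:
send_rows([
  [[0.5, 0, 0.13, 0, 0, 0], [1.2, 0, 0.32, 0, 0, 0], [2, 0, 0.54, 0, 0, 0], [2.8, 0, 0.75, 0, 0, 0], [3.4, 0, 0.91, 0, 0, 0], [3.8, 0, 1.02, 0, 0, 0], [4, 0, 1.07, 0, 0, 0], [4, 0, 1.07, 0, 0, 0]],
])

```text
clock: 11.88
tool_pos: [0.5138, -0.1671, 0.1151]
orientation: [-178.9, 75.0, -153.8]
force: [-0.3, 0.1, -3.5]
opening: 0.0314
gripper_force: 20.8
```

Call:
send_rows([
  [[0.15, 0, 0.04, 0, 0, 0], [0.3, 0, 0.08, 0, 0, 0], [0.4, 0, 0.11, 0, 0, 0], [0.4, 0, 0.11, 0, 0, 0]],
])

```text
clock: 12.22
tool_pos: [0.5139, -0.1673, 0.1119]
orientation: [-178.5, 75.0, -153.4]
force: [0.1, -0.8, -3.8]
opening: 0.0314
gripper_force: 20.8
```

Call:
send_rows([
  [[0.1, 0, 0.03, 0, 0, 0], [0.2, 0, 0.05, 0, 0, 0], [0.2, 0, 0.05, 0, 0, 0]],
])

```text
clock: 12.47
tool_pos: [0.5139, -0.1673, 0.1098]
orientation: [-178.5, 75.0, -153.5]
force: [0.2, -0.4, -4.1]
opening: 0.0319
gripper_force: 20.8
```

Call:
send_rows([
  [[0.1, 0, 0.03, 0, 0, 0], [0.2, 0, 0.05, 0, 0, 0], [0.2, 0, 0.05, 0, 0, 0]],
])

```text
clock: 12.72
tool_pos: [0.5138, -0.1672, 0.1076]
orientation: [-178.6, 75.0, -153.5]
force: [0.1, 0.5, -3.8]
opening: 0.0314
gripper_force: 20.8
```

Call:
send_rows([
  [[0.1, 0, 0.03, 0, 0, 0], [0.2, 0, 0.05, 0, 0, 0], [0.2, 0, 0.05, 0, 0, 0]],
])

```text
clock: 12.97
tool_pos: [0.5138, -0.1673, 0.1055]
orientation: [-178.6, 75.0, -153.6]
force: [0.2, 0.1, -4.3]
opening: 0.0314
gripper_force: 20.8
```

Call:
send_rows([
  [[0.1, 0, 0.03, 0, 0, 0], [0.2, 0, 0.05, 0, 0, 0], [0.2, 0, 0.05, 0, 0, 0]],
])

```text
clock: 13.22
tool_pos: [0.5138, -0.1673, 0.1034]
orientation: [-178.6, 75.0, -153.6]
force: [-0.7, -0.1, -3.4]
opening: 0.0313
gripper_force: 20.8
```

Call:
send_rows([
  [[0.1, 0, 0.03, 0, 0, 0], [0.2, 0, 0.05, 0, 0, 0], [0.2, 0, 0.05, 0, 0, 0]],
])

```text
clock: 13.47
tool_pos: [0.5138, -0.1673, 0.1014]
orientation: [-178.6, 75.0, -153.6]
force: [-0.1, -1.1, -2.9]
opening: 0.0312
gripper_force: 20.8
```

Call:
send_rows([
  [[0.1, 0, 0.03, 0, 0, 0], [0.2, 0, 0.05, 0, 0, 0], [0.2, 0, 0.05, 0, 0, 0]],
])

```text
clock: 13.72
tool_pos: [0.5137, -0.1674, 0.0993]
orientation: [-178.6, 75.0, -153.5]
force: [-0.4, -0.7, -2.9]
opening: 0.0314
gripper_force: 20.8
```

```bash
python3 - <<'E'
from h import *
s=snap('side','s8.png');t=snap('top','t8.png')
f=lambda i,w,h:cv2.resize(i,(w,h),interpolation=cv2.INTER_CUBIC)[:,:,::-1]
cv2.imwrite('pics/g8.png',np.hstack([f(s['img'][130:290,240:400],400,400),f(t['img'][145:290,200:345],400,400)]))
print(ctrl.get_obs()['force'])
E
```

```text
[ 0.43958593  1.05529885 -3.52488798]
```

View pics/g8.png

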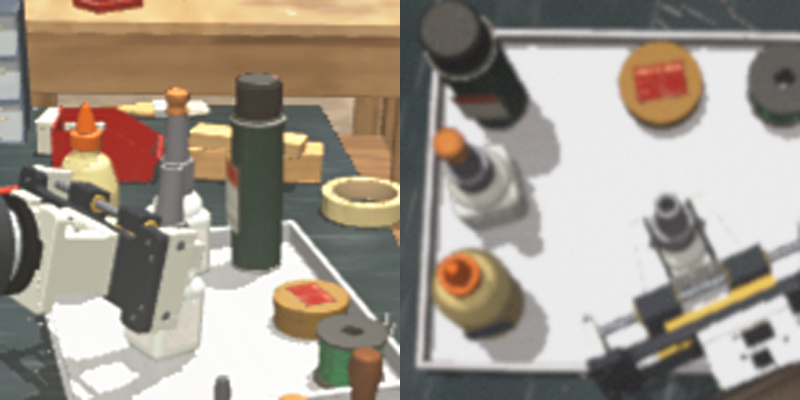

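This view shows the bottle held near upright in the open part of the tray, and the neighbours standing. The spout mouth is at about (297,219) in the top picture and (311,195) in the side picture. I'll triangulate the tilt.

```bash
python3 - <<'E'
from h import *
s=snap('side');t=snap('top')
M,e=tri(t,(296.8,219.3),s,(311.2,195.2));print(M,e)
o=ctrl.get_obs();Rt=R.from_euler('xyz',o['orientation'],degrees=True)
C=o['tool_pos']-.0145*Rt.apply([0,0,1]);print('C',C,'axis',(M-C),np.linalg.norm(M-C))
for z in(.155,.160,.166,.170):print(onz(t,296.8,219.3,z))
# dark bore / spout in top image
c=t['img'][205:240,285:310].mean(2).astype(int);print(c[5:24:1,4:22])
E
```

```text
[ 0.50596059 -0.17257645  0.1737386 ] 0.004889416984348457
C [ 0.50107957 -0.17329244  0.10329219] axis [0.00488102 0.00071599 0.07044641] 0.0706189346130479
[ 0.50734388 -0.17126547  0.155     ]
[ 0.50631611 -0.17152569  0.16      ]
[ 0.50508278 -0.17183795  0.166     ]
[ 0.50426056 -0.17204613  0.17      ]
[[236 236 235 235 236 236 236 235 236 235 235 235 236 235 236 236 235 235]
 [236 235 236 235 235 235 235 236 236 235 236 237 236 235 236 235 236 236]
 [236 236 235 236 236 235 235 234 236 236 236 235 236 235 235 235 236 236]
 [236 236 236 235 235 233 232 232 232 232 233 235 235 236 235 235 235 236]
 [235 235 234 235 232 225 217 213 216 216 220 229 235 236 236 234 235 235]
 [236 236 236 230 221 199 178 165 172 181 192 216 230 234 233 231 232 229]
 [235 235 232 217 191 164 135 117 125 146 164 192 223 229 220 208 221 224]
 [236 235 228 196 161 125  94  80  83 103 137 169 202 217 189 161 189 222]
 [236 234 223 185 139  97  73  65  66  76 113 150 166 187 162 126 157 215]
 [236 233 222 186 135  90  67  67  67  74 105 142 139 150 136 113 130 192]
 [236 235 226 187 143 104  76  74  78  89 118 137 117 115 126 121 116 157]
 [235 234 225 179 149 128 105  99 110 124 137 128  98  94 120 137 123 134]
 [231 230 215 159 137 140 136 136 142 143 132 109  83  82 111 138 133 123]
 [207 211 190 145 112 118 129 136 136 124 101  85  75  77  92 130 143 120]
 [169 184 174 135  99  88  92  95  95  86  80  76  74  73  83 124 148 120]
 [145 161 164 136  98  78  75  72  73  74  76  73  73  71  84 116 145 116]
 [135 136 155 140 104  76  74  70  74  76  74  75  74  74  80 106 129 106]
 [149 121 142 151 122  88  75  72  72  73  75  75  73  74  82  99 106  96]
 [176 126 126 154 147 112  85  73  71  73  75  74  75  78  91  98  93  94]]
```

Call:
send_rows([
  [[0.1, 0, 0.03, 0, 0, 0], [0.2, 0, 0.05, 0, 0, 0], [0.2, 0, 0.05, 0, 0, 0]],
])

```text
clock: 14.17
tool_pos: [0.5141, -0.1674, 0.0983]
orientation: [-178.4, 75.1, -153.4]
force: [-0.9, -1.7, 2.8]
opening: 0.0315
gripper_force: 20.8
```

Call:
send_rows([
  [[0.1, 0, 0.03, 0, 0, 0], [0.2, 0, 0.05, 0, 0, 0], [0.2, 0, 0.05, 0, 0, 0]],
])

```text
clock: 14.42
tool_pos: [0.5146, -0.1673, 0.0982]
orientation: [-178.2, 75.4, -153.1]
force: [-3.5, -2.2, 13.6]
opening: 0.0314
gripper_force: 20.8
```

Call:
send_rows([
  [[-0.15, 0, -0.04, 0, 0, 0], [-0.27, 0, -0.07, 0, 0, 0], [-0.27, 0, -0.07, 0, 0, 0]],
])

```text
clock: 14.67
tool_pos: [0.5137, -0.1675, 0.0983]
orientation: [-178.4, 75.0, -153.4]
force: [0.3, 0.1, 0.0]
opening: 0.0314
gripper_force: 20.8
```

Call:
send_rows([
  [[0, 0, 0, 0, 0, 0], [0, 0, 0, 0, 0, 0], [0, 0, 0, 0, 0, 0]],
], fingers=0.37)

```text
clock: 14.92
tool_pos: [0.5139, -0.1675, 0.0982]
orientation: [-178.5, 75.0, -153.5]
force: [0.6, -0.6, -1.5]
opening: 0.0324
gripper_force: 0.5
```

Call:
send_rows([
  [[0, 0, 0, 0, 0, 0], [0, 0, 0, 0, 0, 0], [0, 0, 0, 0, 0, 0], [0, 0, 0, 0, 0, 0], [0, 0, 0, 0, 0, 0], [0, 0, 0, 0, 0, 0]],
], fingers=0.62)

```text
clock: 15.42
tool_pos: [0.5137, -0.1673, 0.0982]
orientation: [-178.6, 75.0, -153.5]
force: [-0.1, 0.3, 0.2]
opening: 0.0539
gripper_force: 0.0
```

```bash
cat > mouth.py <<'E'
from h import *
t=snap('top');c=t['img'][200:240,280:312].mean(2)
g=cv2.GaussianBlur(c,(3,3),0)
m=(g[:20]<110).astype(np.uint8);n,l,st,ce=cv2.connectedComponentsWithStats(m)
for k in range(1,n):print(st[k],ce[k]+[280,200], onz(t,*(ce[k]+[280,200]),.169))
print(c[8:32:1,6:30].astype(int))
E
python3 mouth.py; python3 go.py .5 -.17 .3 0 -153
```

```text
[[236 235 236 235 235 236 236 235 235 236 235 236 235 236 235 236 236 236
  236 236 236 236 235 235]
 [235 235 236 235 236 237 236 235 235 235 236 236 235 236 236 236 235 235
  235 236 236 236 236 235]
 [236 236 236 236 235 235 236 236 236 236 236 236 235 235 236 235 235 235
  236 235 236 235 236 235]
 [236 236 236 236 236 236 236 235 235 236 235 235 235 236 236 236 235 235
  236 237 236 235 235 235]
 [235 235 236 235 236 237 235 235 236 236 236 236 235 236 236 236 236 235
  236 236 236 235 235 236]
 [235 236 237 236 235 236 235 235 235 236 237 235 236 235 236 236 235 236
  236 235 236 234 234 231]
 [235 235 235 235 236 235 237 236 236 236 236 235 236 235 237 236 235 235
  236 235 235 232 220 208]
 [236 235 236 236 236 236 236 235 236 236 235 235 237 235 235 236 236 235
  237 236 235 229 193 160]
 [236 236 235 236 235 236 235 236 237 235 236 236 236 237 236 236 236 235
  235 236 236 228 189 136]
 [236 236 236 236 235 236 236 236 235 235 235 236 235 235 236 236 235 236
  234 236 235 230 203 145]
 [236 236 235 236 235 236 235 235 235 236 236 235 235 234 234 234 234 233
  234 234 235 23
[... 793 characters left out ...]
 128 102 121 154 159 179]
 [233 233 226 222 221 223 210 182 169 138 132 143 133 121 117 127 138 137
  112  83 104 150 158 170]
 [224 226 223 225 228 223 204 179 171 136 109 123 132 135 135 141 137 118
   88  74  96 142 155 164]
 [209 218 221 231 230 217 201 176 170 140  96  90 102 117 124 121 108  88
   77  70  87 127 147 160]
 [182 196 217 230 228 213 197 171 168 144 100  79  77  83  88  86  79  75
   71  72  86 113 135 146]
 [148 172 199 224 224 209 198 172 161 152 116  84  74  71  73  70  72  70
   71  78  92 106 118 127]]
[-19.14   0.21  -6.53] [-1.56 75.   -1.37]
15.4667 [ 0.51369944 -0.1673423   0.09821358] [-59.5  34.2 -29.7 -88.2 -74.1  63.3] 0.053844465446503134 0.0 [-0.1 -0.1  0.1]
```

Call:
send_rows([
  [[-0.5, 0, -0.13, 0, 0, 0], [-2, 0, -0.53, 0, 0, 0], [-4, 0, -1.07, 0, 0, 0], [-6, 0, -1.6, 0, 0, 0], [-8.5, 0, -2.3, 0, 0, 0], [-11, 0, -2.9, 0, 0, 0], [-12.5, 0, -3.4, 0, 0, 0], [-12.5, 0, -3.4, 0, 0, 0]],
])

```text
clock: 16.13
tool_pos: [0.5133, -0.1671, 0.232]
orientation: [-176.9, 75.1, -151.9]
force: [0.4, 0.3, -0.7]
opening: 0.0543
gripper_force: 0.0
```

```bash
cat > go2.py <<'E'
E
python3 go.py .4 -.40 .26 0 -105;python3 go.py .4 -.40 .26 0 -153
```

```text
[  2.7  -16.31 -20.13] [-33.17  69.67 -41.83]
16.1333 [ 0.51328734 -0.16712639  0.23202017] [-57.3  14.6 -27.4 -83.8 -74.3  40.9] 0.05432427719735678 0.0 [ 0.4  0.3 -0.7]
[  2.7  -16.31 -20.13] [-1.91 75.07 -1.07]
16.1333 [ 0.51328734 -0.16712639  0.23202017] [-57.3  14.6 -27.4 -83.8 -74.3  40.9] 0.05432427719735678 0.0 [ 0.4  0.3 -0.7]
```

```bash
python3 go.py .5355 -.404 .27 0 -180
```

```text
[ -1.3  -22.44  -8.67] [15.78 73.99 21.92]
16.1333 [ 0.51328734 -0.16712639  0.23202017] [-57.3  14.6 -27.4 -83.8 -74.3  40.9] 0.05432427719735678 0.0 [ 0.4  0.3 -0.7]
```

Call:
send_rows([
  [[-1, -2.5, -1, 1.4, 6.6, 2], [-2, -6, -2, 2.8, 13.2, 3.9], [-2, -9.5, -3.3, 4.2, 19.8, 5.9], [-2, -12.5, -4.6, 5.6, 26.4, 7.8], [-2, -15.5, -5.8, 7, 33, 9.8], [-1.5, -18, -7, 8.4, 39.6, 11.8], [-1.3, -20.5, -8, 9.8, 46.2, 13.7], [-1.3, -22.4, -8.7, 11.2, 52.8, 15.6]],
], fingers=0.7)

```text
clock: 16.8
tool_pos: [0.5349, -0.4063, 0.2659]
orientation: [175.7, 26.0, -173.3]
force: [-1.2, -1.4, -1.6]
opening: 0.0615
gripper_force: 0.0
```

```bash
python3 go.py .5355 -.404 .2 0 -180
```

```text
[ 2.82 -0.22  5.96] [ 5.7  25.75  7.52]
16.8 [ 0.53491937 -0.4063454   0.265933  ] [-33.   12.3  -1.5 -22.8 -60.4 -40.8] 0.06151703691804626 0.0 [-1.2 -1.4 -1.6]
```

Call:
send_rows([
  [[0, 0, 0, 1.2, 5.5, 1.6], [0, 0, 0, 2.5, 11.2, 3.3], [0.5, 0, 1, 3.7, 17, 4.9], [1.5, -0.1, 3, 5, 22.5, 6.5], [2.8, -0.2, 5.9, 5.7, 25.8, 7.5], [2.8, -0.2, 5.9, 5.7, 25.8, 7.5], [2.8, -0.2, 5.9, 5.7, 25.8, 7.5]],
])

```text
clock: 17.38
tool_pos: [0.5348, -0.3994, 0.1955]
orientation: [179.6, -0.2, -179.6]
force: [0.9, 0.8, 1.2]
opening: 0.0613
gripper_force: 0.0
```

```bash
python3 go.py .5355 -.404 .064 0 -180
python3 - <<'E'
from h import *
s=snap('side','s9.png');i=s['img'][270:330,320:420]
hs=cv2.cvtColor(i,cv2.COLOR_RGB2HSV).astype(int)
m=((hs[:,:,0]>4)&(hs[:,:,0]<14)&(hs[:,:,1]>130)&(hs[:,:,2]>120)).astype(np.uint8)
n,l,st,ce=cv2.connectedComponentsWithStats(m)
for k in range(1,n):
    if st[k,4]>8: print(st[k]+[320,270,0,0,0],ce[k]+[320,270])
t=snap('top')
ax,ay=t['img'][170:260,380:430].shape[:2]
h=cv2.cvtColor(t['img'][200:245,290:312],cv2.COLOR_RGB2GRAY).astype(int);print(h[10:35,2:20])
E
```

```text
[-0.1  -0.56 13.15] [ 0.42 -0.15  0.36]
17.3833 [ 0.53477762 -0.39942596  0.19554659] [-20.3  21.2  -2.3  -0.4 -66.8 -69.2] 0.061253198393028646 0.0 [0.9 0.8 1.2]
[382 270  10   6  48] [386.8125     272.08333333]
[351 290  13  13  81] [357.07407407 297.        ]
[[ 68  65  60  62  58  57  58  60  57  54  75 148 218 199 132  83  69  62]
 [ 66  66  61  61  55  58  58  58  57  62  96 169 207 162  98  72  66  59]
 [ 63  65  60  59  59  58  59  57  58  62 117 186 181 125  78  70  59  55]
 [ 63  60  59  60  55  58  56  59  56  68 128 182 148  95  72  66  59  50]
 [ 63  63  59  57  58  59  58  57  59  86 141 158 116  82  71  62  56  51]
 [ 59  60  59  58  55  56  56  57  65 110 154 133  91  73  67  58  56  53]
 [ 61  60  60  59  60  58  56  60  85 136 148 112  76  69  62  58  50  55]
 [ 62  60  59  59  58  56  56  69 118 164 137  92  72  66  59  51  50  55]
 [ 58  60  60  60  58  53  61  93 150 168 124  81  71  64  59  51  52  56]
 [ 59  60  59  61  58  62  70 119 170 151  97  73  67  57  54  53  54  67]
 [ 57  60  59  56  56  59  78 128 161 123  78  68  63  56  52  52  55  88]
 [ 58  61  6
[... 338 characters left out ...]
 55  53  56  73 127 194]
 [ 59  57  59  60  78  99  82  67  69  66  58  53  51  50  61  90 142 197]
 [ 57  59  59  61  78  98  80  68  68  62  53  50  53  52  76 118 157 197]
 [ 58  59  56  58  67  75  71  68  64  57  54  51  51  55  87 140 169 187]
 [ 57  55  58  61  63  64  68  68  62  55  51  53  52  57  84 135 165 181]
 [ 60  59  63  68  68  67  70  65  56  50  51  53  52  61  87 124 153 169]
 [ 59  59  65  74  70  69  69  65  54  49  54  51  55  72  97 122 131 145]
 [ 60  60  68  72  69  69  68  57  51  52  52  56  65  87 112 116 116 136]
 [ 57  59  64  63  70  68  61  55  54  50  53  56  77 103 115 110 108 139]
 [ 59  63  65  64  66  66  55  53  52  53  50  63  89 109 110 100 113 154]]
```

Call:
send_rows([
  [[-0.1, -0.5, 2, 0.4, 0, 0.4], [-0.1, -0.5, 5, 0.4, 0, 0.4], [-0.1, -0.5, 8, 0.4, 0, 0.4], [-0.1, -0.5, 10.5, 0.4, 0, 0.4], [-0.1, -0.5, 12, 0.4, 0, 0.4], [-0.1, -0.5, 12.9, 0.4, 0, 0.4], [-0.1, -0.5, 13.1, 0.4, 0, 0.4], [-0.1, -0.5, 13.1, 0.4, 0, 0.4]],
])

```text
clock: 18.15
tool_pos: [0.5371, -0.4062, 0.0694]
orientation: [-179.8, 0.3, 179.8]
force: [0.3, -0.1, 0.6]
opening: 0.0612
gripper_force: 0.0
```

```bash
python3 go.py .5355 -.404 .064 0 -180
```

```text
[0.16 0.22 0.54] [-0.19  0.27 -0.18]
18.15 [ 0.53708783 -0.40621775  0.06939046] [-20.5  27.5 -10.5   0.1 -51.7 -69.8] 0.06122546724803152 0.0 [ 0.3 -0.1  0.6]
```

Call:
send_rows([
  [[0.15, 0.2, 0.3, 0, 0, 0], [0.15, 0.2, 0.5, 0, 0, 0], [0.15, 0.2, 0.5, 0, 0, 0]],
])

```text
clock: 18.4
tool_pos: [0.5356, -0.4034, 0.0638]
orientation: [-179.8, 0.2, 179.8]
force: [-0.8, 0.3, 0.6]
opening: 0.0613
gripper_force: 0.0
```

Call:
send_rows([
  [[0, 0, 0, 0, 0, 0], [0, 0, 0, 0, 0, 0], [0, 0, 0, 0, 0, 0], [0, 0, 0, 0, 0, 0], [0, 0, 0, 0, 0, 0], [0, 0, 0, 0, 0, 0], [0, 0, 0, 0, 0, 0], [0, 0, 0, 0, 0, 0]],
], fingers=0.2)

```text
clock: 19.07
tool_pos: [0.5353, -0.4034, 0.0629]
orientation: [-179.9, 0.2, 179.9]
force: [0.2, -0.0, 1.0]
opening: 0.0223
gripper_force: 30.0
```

Call:
send_rows([
  [[0, 0, -0.5, 0, 0, 0], [0, 0, -2, 0, 0, 0], [0, 0, -4.5, 0, 0, 0], [0, 0, -8, 0, 0, 0], [0, 0, -12, 0, 0, 0], [0, 0, -16, 0, 0, 0], [0, 0, -19, 0, 0, 0], [0, 0, -20, 0, 0, 0]],
])

```text
clock: 19.73
tool_pos: [0.5363, -0.4041, 0.2699]
orientation: [-179.6, 0.6, 179.9]
force: [0.4, 0.8, 1.6]
opening: 0.0222
gripper_force: 30.0
```

```bash
python3 - <<'E'
from h import *
np.set_printoptions(linewidth=200)
t=ctrl.snapshot('top');s=snap('side','s10.png')
for z in (.165,.169,.173):print(onz(t,300.2,224.8,z),proj(s,onz(t,300.2,224.8,z)))
u,v=map(int,proj(s,onz(t,300.2,224.8,.169)))
print(u,v);print(s['img'][v-14:v+34:2,u-14:u+15].mean(2).astype(int))
o=ctrl.get_obs();print(o['tool_pos'],o['opening'],o['gripper_force'],o['force'])
p=o['tool_pos'];u,v=map(int,proj(s,p-[0,0,.02]));print(u,v)
print(s['img'][v-14:v+20:2,u-14:u+15].mean(2).astype(int))
E
```

```text
[ 0.494501   -0.17867553  0.165     ] (np.float64(305.2048465363375), np.float64(200.9198234831946))
[ 0.49372688 -0.17885298  0.169     ] (np.float64(304.8310763299092), np.float64(199.12013830120577))
[ 0.49295277 -0.17903044  0.173     ] (np.float64(304.45551178317066), np.float64(197.31185442679026))
304 199
[[ 84  82  85  83  81  82  82  82  81  81  80  80  82 108 130 104 101 105 110 113 114 114 111 105 104 120 138 140 138]
 [ 82  85  90  91  84  81  81  81  82  82  83  83  87 119 125 102  98 104 110 114 114 114 111 105 101 121 137 142 143]
 [ 82  82  82  83  83  83  88  85  81  83  84  81  90 114 111  89  94 106 112 114 114 114 110 105 106 153 206 215 214]
 [ 83  83  84  82  83  84  81  83  84  82  83  76  94 128 111 101  99 107 112 114 115 114 111 106 101 105 124 131 132]
 [ 83  84  83  83  82  84  82  82  84  83  83  82  84  98 138 126 107 107 112 114 115 113 110 104 106 126 175 147 129]
 [ 83  83  83  84  84  83  83  84  84  83  83  83  76  75  91 102 112 122 126 126 124 129 165 169 163 130 113 110 128]
 [ 83  84  84  85  83  84  84  83  84  83  84  81  80  87 104 107 111 11
[... 3517 characters left out ...]
 64  60  60  64  66  66  66  80  85  90 125 151 160 161 150 111  91  87 116 227 238 237 210 148 126 127]
 [ 66  66  64  63  61  63  80  88  88  87  87  86  90 132 155 161 160 147 108  89  87  84 123 176 215 226 229 216 158]
 [ 68  67  64  63  61  62  80  87  87  87  91  90  91  96 112 124 117 103  95  94  93  92 108 108 133 157 189 222 234]
 [ 67  66  65  63  60  63  86  93  91  92  91  90  89  89  87  89  88  87  88  87  85  87 110 113 134 145 148 151 154]
 [ 67  67  66  64  63  63  82  91  91  90  89  88  89  87  88  87  87  87  86  86  70  80 109 120 137 145 150 154 156]
 [ 68  68  66  65  63  66  83  87  87  88  88  89  91  91  91  89  90  88  88  88  84  71  73 105 134 147 152 155 158]]
```

```bash
python3 - <<'E'
from h import *
s=snap('side');o=ctrl.get_obs();p=o['tool_pos']
for d in(.024,.034,.043):print(proj(s,p-[0,0,d]))
u,v=361,205
i=s['img'][193:216,340:385].astype(int)
for r in range(193,214,2):
    row=s['img'][r,350:376].mean(1);w=np.clip(row-105,0,None)*(np.arange(350,376)>358)*(np.arange(350,376)<366);print(r,(w*np.arange(350,376)).sum()/max(w.sum(),1),w.sum().round())
E
python3 go.py .493 -.179 .270 0 -180
```

```text
(np.float64(360.7668593608374), np.float64(202.31184169888812))
(np.float64(360.46374555142734), np.float64(208.40104499280835))
(np.float64(360.1946915579116), np.float64(213.8130445656891))
193 362.4651457541192 263.0
195 362.18058690744914 295.0
197 362.11481056257173 290.0
199 362.0928961748634 305.0
201 362.2374476987448 319.0
203 362.08297567954224 233.0
205 361.8938053097345 226.0
207 361.8400597907325 223.0
209 361.75256222547586 228.0
211 361.692124105012 140.0
213 0.0 0.0
[ 4.26 22.37 -0.68] [-0.17  0.28 -0.16]
19.8833 [ 0.53497338 -0.40279138  0.26404734] [-20.3  18.7   2.9   0.1 -73.8 -69.9] 0.022064245044869334 29.98978614807129 [-0.3 -0.5 -1.1]
```

Call:
send_rows([
  [[0.5, 2.5, -0.3, 0, 0, 0], [1.2, 6, -0.6, 0, 0, 0], [2, 10, -0.7, 0, 0, 0], [2.8, 14, -0.7, 0, 0, 0], [3.6, 18, -0.7, 0, 0, 0], [4.2, 21, -0.7, 0, 0, 0], [4.5, 22.4, -0.7, 0, 0, 0], [4.5, 22.4, -0.7, 0, 0, 0]],
])

```text
clock: 20.55
tool_pos: [0.4889, -0.176, 0.2681]
orientation: [-179.9, 0.1, -180.0]
force: [0.3, -0.3, -0.3]
opening: 0.022
gripper_force: 30.0
```

```bash
python3 go.py .4905 -.179 .225 0 -180
```

```text
[-0.16 -0.29  4.31] [-0.09  0.05  0.  ]
20.55 [ 0.48889532 -0.17601609  0.26805434] [  1.9   4.3 -15.    0.1 -70.7 -92. ] 0.021994517238525062 29.99040126800537 [ 0.3 -0.3 -0.3]
```

Call:
send_rows([
  [[-0.1, -0.2, 1.5, 0, 0, 0], [-0.1, -0.3, 3, 0, 0, 0], [-0.1, -0.3, 4, 0, 0, 0], [-0.1, -0.3, 4.3, 0, 0, 0], [-0.1, -0.3, 4.3, 0, 0, 0], [-0.1, -0.3, 4.3, 0, 0, 0]],
])

```text
clock: 21.05
tool_pos: [0.4915, -0.1822, 0.2262]
orientation: [-179.8, 0.1, 179.8]
force: [-0.8, -0.6, -0.0]
opening: 0.0226
gripper_force: 30.0
```

```bash
python3 - <<'E'
from h import *
np.set_printoptions(linewidth=200)
s=snap('side','s11.png');o=ctrl.get_obs();p=o['tool_pos'];print(p,proj(s,p-[0,0,.043]),proj(s,(.493,-.179,.169)))
print(s['img'][166:240:2,288:324].mean(2).astype(int))
E
```

```text
[ 0.49173897 -0.18216505  0.2266541 ] (np.float64(304.1305241444068), np.float64(192.85038035726086)) (np.float64(304.49556914690555), np.float64(199.17151459027383))
[[114 115 114 ... 113 114 112]
 [148 146 145 ... 131 131 131]
 [150 151 149 ... 157 143 145]
 ...
 [245 249 248 ... 204 187 174]
 [243 248 247 ... 193 181 180]
 [243 248 247 ... 166 153 160]]
```

```bash
python3 - <<'E'
from h import *
b=cv2.imread('pics/s11.png').mean(2).astype(int);print('cols 294..316')
for r in range(176,226,2): print(r,*b[r,294:317])
print(ctrl.get_obs()['tool_pos'])
E
python3 go.py .4905 -.179 .225 0 -180
```

```text
cols 294..316
176 84 89 93 100 102 102 99 105 127 149 157 149 129 105 101 104 110 108 104 98 86 112 115
178 80 87 93 91 92 92 91 92 116 150 160 152 109 97 103 109 110 112 108 103 92 84 81
180 80 81 81 84 86 89 90 91 115 150 160 151 110 99 105 110 112 113 110 102 98 88 84
182 80 80 80 80 80 81 81 87 116 150 161 151 111 100 107 110 112 112 108 102 95 110 221
184 80 81 80 80 80 79 78 82 106 149 160 149 112 101 107 111 113 112 108 104 98 97 125
186 80 80 80 79 80 80 79 82 105 147 160 150 112 102 107 111 111 112 108 104 101 121 138
188 81 79 79 81 80 81 81 83 102 148 160 150 113 104 109 112 112 112 108 102 99 117 139
190 80 80 83 87 82 81 82 81 98 147 159 148 113 105 108 112 112 112 108 103 99 110 143
192 82 80 81 81 80 80 81 77 94 134 147 136 109 104 109 112 112 112 108 103 99 112 134
194 82 82 81 82 82 82 82 82 78 74 95 114 111 111 112 113 114 111 114 113 135 153 164
196 83 82 81 82 81 81 81 75 70 75 100 102 104 107 109 110 110 111 121 119 116 103 99
198 83 82 82 82 81 82 88 96 110 118 118 117 122 119 122 110 109 110 110 104 102 99 100
200 83 85 81 82 81 83 98 115 117 114 113 115 120 12
[... 651 characters left out ...]
236 232 226
216 97 98 97 107 166 126 104 108 112 115 116 113 112 109 103 101 146 203 211 209 208 201 197
218 101 100 101 119 169 125 105 108 113 116 114 114 112 108 105 102 157 253 254 239 246 247 244
220 103 102 102 108 121 109 107 109 113 115 114 114 111 108 102 105 138 186 213 216 209 203 198
222 101 102 100 95 103 115 123 123 116 114 116 124 148 173 180 172 162 123 121 184 197 204 200
224 255 252 231 146 104 103 108 111 114 115 116 120 119 112 108 104 101 100 111 191 204 201 204
[ 0.49173897 -0.18216505  0.2266541 ]
[0.13 0.32 0.16] [-0.16  0.17 -0.17]
21.1 [ 0.49173897 -0.18216505  0.2266541 ] [  1.3   6.2 -18.4   0.2 -65.3 -91.5] 0.021901937539755424 29.990050792694092 [-0.1 -0.3 -0.3]
```

Call:
send_rows([
  [[-0.2, 0.3, 0.2, 0, 0, 0], [-0.2, 0.3, 0.5, 0, 0, 0], [-0.2, 0.3, 0.5, 0, 0, 0], [-0.2, 0.3, 0.5, 0, 0, 0], [-0.2, 0.3, 0.5, 0, 0, 0]],
])

```text
clock: 21.52
tool_pos: [0.4935, -0.1788, 0.2214]
orientation: [-179.8, 0.2, 179.9]
force: [-0.4, -0.6, -1.0]
opening: 0.0224
gripper_force: 30.0
```

```bash
python3 - <<'E'
from h import *
b=snap('side')['img'].mean(2).astype(int)
for r in range(184,206,2): print(r,*b[r,296:314])
E
python3 go.py .4937 -.179 .216 0 -180
```

```text
184 79 80 79 80 80 78 89 138 157 158 143 112 107 111 113 113 109 104
186 80 80 79 80 81 80 92 138 157 158 143 113 107 111 113 113 108 102
188 80 80 79 80 82 82 89 136 157 158 141 114 107 112 111 112 108 104
190 81 86 84 83 82 80 94 140 158 157 141 113 108 113 112 112 109 104
192 80 80 81 83 81 77 90 134 157 158 143 115 109 111 113 112 109 103
194 81 81 83 81 82 81 78 85 119 134 122 112 112 113 113 113 114 114
196 81 81 82 82 82 75 69 75 101 102 103 107 109 111 110 111 121 120
198 82 80 80 83 89 97 110 118 117 119 122 117 112 106 108 110 111 105
200 83 81 81 84 97 116 116 115 115 115 121 121 108 95 107 109 108 104
202 80 80 78 77 92 102 108 112 113 113 111 107 98 97 107 111 108 103
204 84 84 84 85 95 104 109 112 114 113 111 108 100 99 108 111 109 104
[-0.02 -0.01  0.54] [-0.15  0.17 -0.14]
21.5667 [ 0.49352246 -0.17885664  0.22144594] [  1.6   6.4 -18.8   0.2 -64.6 -91.8] 0.02221890321397453 29.990080296993256 [-0.2 -0.   0.3]
```

Call:
send_rows([
  [[0, 0, 0.3, 0, 0, 0], [0, 0, 0.6, 0, 0, 0], [0, 0, 0.9, 0, 0, 0], [0, 0, 1.2, 0, 0, 0], [0, 0, 1.4, 0, 0, 0], [0, 0, 1.4, 0, 0, 0]],
])

```text
clock: 22.07
tool_pos: [0.4932, -0.1789, 0.2066]
orientation: [-179.9, 0.1, 179.8]
force: [-0.3, -0.4, -0.9]
opening: 0.0224
gripper_force: 30.0
```

Call:
send_rows([
  [[0, 0, 0.2, 0, 0, 0], [0, 0, 0.4, 0, 0, 0], [0, 0, 0.6, 0, 0, 0], [0, 0, 0.8, 0, 0, 0], [0, 0, 1, 0, 0, 0], [0, 0, 1, 0, 0, 0]],
])

```text
clock: 22.57
tool_pos: [0.4932, -0.1788, 0.1969]
orientation: [-179.9, 0.1, 179.8]
force: [-0.8, 0.4, -2.2]
opening: 0.022
gripper_force: 30.0
```

Call:
send_rows([
  [[0, 0, 0.3, 0, 0, 0], [0, 0, 0.6, 0, 0, 0], [0, 0, 0.9, 0, 0, 0], [0, 0, 1.2, 0, 0, 0], [0, 0, 1.5, 0, 0, 0], [0, 0, 1.5, 0, 0, 0]],
])

```text
clock: 23.07
tool_pos: [0.4929, -0.1787, 0.181]
orientation: [-179.9, 0.1, 179.8]
force: [0.1, 0.1, -4.6]
opening: 0.0221
gripper_force: 30.0
```

Call:
send_rows([
  [[0, 0, 0.2, 0, 0, 0], [0, 0, 0.4, 0, 0, 0], [0, 0, 0.6, 0, 0, 0], [0, 0, 0.6, 0, 0, 0]],
])

```text
clock: 23.4
tool_pos: [0.4933, -0.1788, 0.1756]
orientation: [-179.9, 0.1, 179.8]
force: [-0.6, 0.1, -2.3]
opening: 0.0223
gripper_force: 30.0
```

Call:
send_rows([
  [[0, 0, 0.1, 0, 0, 0], [0, 0, 0.2, 0, 0, 0], [0, 0, 0.2, 0, 0, 0]],
])

```text
clock: 23.65
tool_pos: [0.4936, -0.179, 0.1741]
orientation: [-179.9, 0.2, 179.8]
force: [-1.8, 0.5, 0.9]
opening: 0.0225
gripper_force: 30.0
```

Call:
send_rows([
  [[0, 0, 0.1, 0, 0, 0], [0, 0, 0.2, 0, 0, 0], [0, 0, 0.2, 0, 0, 0]],
])

```text
clock: 23.9
tool_pos: [0.4935, -0.1789, 0.1721]
orientation: [-179.9, 0.1, 179.8]
force: [-1.1, 0.6, 1.6]
opening: 0.0222
gripper_force: 30.0
```

Call:
send_rows([
  [[0, 0, 0.1, 0, 0, 0], [0, 0, 0.2, 0, 0, 0], [0, 0, 0.2, 0, 0, 0]],
])

```text
clock: 24.15
tool_pos: [0.4935, -0.1789, 0.17]
orientation: [-179.9, 0.1, 179.8]
force: [-1.1, 0.4, 2.5]
opening: 0.0226
gripper_force: 30.0
```

Call:
send_rows([
  [[0, 0, 0.1, 0, 0, 0], [0, 0, 0.2, 0, 0, 0], [0, 0, 0.2, 0, 0, 0]],
])

```text
clock: 24.4
tool_pos: [0.4948, -0.1794, 0.1701]
orientation: [-179.8, 0.3, 179.9]
force: [-3.4, 1.1, 13.4]
opening: 0.0223
gripper_force: 30.0
```

Call:
send_rows([
  [[0, 0, 0.1, 0, 0, 0], [0, 0, 0.1, 0, 0, 0], [0, 0, 0, 0, 0, 0], [0, 0, -0.15, 0, 0, 0], [0, 0, -0.15, 0, 0, 0]],
])

```text
clock: 24.82
tool_pos: [0.4936, -0.179, 0.17]
orientation: [-179.9, 0.2, 179.8]
force: [-2.6, 0.7, 5.4]
opening: 0.0225
gripper_force: 30.0
```

Call:
send_rows([
  [[0, 0, 0, 0, 0, 0], [0, 0, 0, 0, 0, 0], [0, 0, 0, 0, 0, 0], [0, 0, 0, 0, 0, 0], [0, 0, 0, 0, 0, 0], [0, 0, 0, 0, 0, 0]],
], fingers=0.6)

```text
clock: 25.32
tool_pos: [0.4936, -0.179, 0.1696]
orientation: [-179.9, 0.1, 179.9]
force: [0.2, -0.1, 0.5]
opening: 0.0514
gripper_force: 0.0
```

Call:
send_rows([
  [[0, 0, -0.5, 0, 0, 0], [0, 0, -2, 0, 0, 0], [0, 0, -4, 0, 0, 0], [0, 0, -7, 0, 0, 0], [0, 0, -10, 0, 0, 0], [0, 0, -10, 0, 0, 0]],
])

```text
clock: 25.82
tool_pos: [0.4961, -0.1796, 0.2764]
orientation: [-179.7, 0.7, 179.9]
force: [1.0, -0.1, 0.1]
opening: 0.0527
gripper_force: 0.0
```

```bash
python3 - <<'E'
from h import *
s=snap('side','s12.png');b=s['img'].astype(int)
print('pred knob top/bottom',proj(s,(.4935,-.179,.1915)),proj(s,(.4935,-.179,.169)),proj(s,(.4935,-.179,.049)))
hs=cv2.cvtColor(s['img'],cv2.COLOR_RGB2HSV).astype(int)
m=((hs[:,:,0]>4)&(hs[:,:,0]<16)&(hs[:,:,1]>120)&(hs[:,:,2]>110)).astype(np.uint8);m[:, :285]=0;m[:,335:]=0;m[:150]=0;m[240:]=0
n,l,st,ce=cv2.connectedComponentsWithStats(m)
print([(st[k].tolist(),ce[k].round(1)) for k in range(1,n) if st[k,4]>8])
for r in range(184,236,3): print(r,*b[r,290:320].mean(1).astype(int))
E
python3 go.py .35 -.42 .3 0 -150
```

```text
pred knob top/bottom (np.float64(304.62374709834796), np.float64(188.5562671867013)) (np.float64(304.7366690285199), np.float64(199.15290379503938)) (np.float64(305.2892166610051), np.float64(251.85923954904453))
[([313, 150, 22, 13, 121], array([325.8, 155.3])), ([302, 154, 7, 7, 16], array([305.5, 156.5])), ([290, 156, 10, 4, 17], array([294.7, 156.9])), ([320, 158, 6, 3, 9], array([322.9, 158.8])), ([306, 164, 10, 12, 86], array([310.4, 169.7])), ([299, 187, 11, 14, 124], array([303.8, 193.9])), ([285, 195, 3, 8, 9], array([285.6, 198.6])), ([330, 195, 5, 9, 28], array([332. , 198.7]))]
184 80 79 80 78 81 78 80 80 79 77 79 79 84 109 124 98 92 101 107 111 113 111 109 103 98 96 126 133 133 134
187 80 83 89 90 83 78 79 78 79 80 80 81 86 109 116 99 96 114 113 111 112 111 108 102 100 117 134 138 139 138
190 80 81 82 81 81 82 82 86 84 97 117 125 127 133 176 186 184 177 168 157 120 110 108 103 99 111 143 152 152 143
193 81 82 80 81 81 82 80 81 81 83 93 102 111 114 111 105 100 100 97 92 98 108 108 102 103 124 172 145 126 128
196 80 80 81 82 82 80 82 80 82 81 90 92 91 87 91 93 90 86 84 99 
[... 1042 characters left out ...]
 115 210 212 205 204 203 202 204
226 163 161 161 158 160 164 160 121 103 103 105 109 108 112 113 113 112 109 109 105 101 102 111 185 200 201 201 202 204 203
229 157 156 157 158 157 157 156 120 104 104 106 110 112 113 114 114 112 108 108 105 102 101 111 187 203 200 200 200 201 205
232 175 175 177 179 183 186 183 128 102 104 106 110 112 115 113 113 113 107 107 105 102 102 112 187 203 206 206 204 204 204
235 247 247 247 247 248 248 231 176 123 106 102 108 107 111 113 108 111 105 105 101 100 123 185 232 217 201 201 202 204 205
[ 14.43 -24.14  -2.7 ] [ -0.33   0.47 -30.13]
25.8667 [ 0.49512547 -0.17902838  0.27359055] [  1.6   4.4 -14.1   0.2 -70.9 -91.8] 0.052881010509597405 0.0 [-0.  -0.1 -0.9]
```

```bash
python3 -c "
from plant import ctrl
print(ctrl.close_job())"
```

```text
the job is handed in; nothing more can be done
None
```

I stood the bottle upright in the open part of the tray, pushed the stopper pin down to a firm stop with its knob on the rim, and handed the job in at about 26 s; the hand-in gave no verdict, I did not re-photograph the awl, the punch or the neighbours at the very end, and a first, too gentle grip slipped off the cap but moved the bottle only about 1 mm.

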